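# Peel the stuck top slide tray off its stack and show it over the light panel

## Robot

A 6-joint arm with a two-finger parallel gripper is mounted at the origin on the work surface. World frame = base frame: x ahead of the robot, y to its left, z up, the work surface at z = 0. Lengths are in mm, angles in rad, forces in N, time in s.
With the tool pointing down it reaches from about 275 to 750 mm from the base axis. Payload 10.2 kg.
Tool frame: the origin (TCP) lies on the centre line of the jaws, within the pads' length; the fingertips stand 19 mm ahead of it and the grasp point (between the pads) is the TCP; z points along the fingers, y is the line along which they close (so a half turn about z gives the same grasp; the last joint's range is limited). The gripper opens to 85 mm and grips with 20 to 120 N. Pads are 22 mm wide; open, the fingers measure 114 mm over their backs; the gripper's body (76 mm by 85 mm) begins 54 mm behind the grasp point. The pads swing forward as they close: fully open they stand 13 mm farther back than shut.
Start: joints at [1.032, 0.313, 1.498, -0, 1.331, -0.223], TCP at [163.066, 499.04, 250.294] pointing down, gripper open.
Joint ranges: [-2.94, 2.94], [-0.97, 2.17], [0.19, 2.56], [-1.23, 4.37], [0.02, 3.11], [-2.88, 2.88]. Speed limits (rad/s): [2.39, 2.39, 3.01, 3.14, 3.14, 3.14].

## Interface

Orientations are given as a unit quaternion [w, x, y, z].
In Python, from rig import sense, capture, finish_job, regions_of, mark_of gives the robot as it stands.
- The arm moves only by the tool jog_arm, never from a script. Its argument "series" is text: rows parted by semicolons, each of 7 numbers parted by spaces: the shift along the tool's x, y, z in units of 0.4 m (1.0 is 0.4 m), then the turn, a rotation vector about the tool's x, y, z in units of pi/2 rad (1.0 is pi/2 rad), then the opening, from -1 (shut) to 1 (fully open). A call has 1 to 20 rows; each row is the pose to reach, as a shift and turn from the pose commanded when the call began, along the tool's axes at that moment; what a row does not reach only later rows make up. A row lasts 1/8 s, in which the tool goes at most 62.5 mm and 10.7 degrees, less where a joint would pass 70% of its speed; a pose out of reach is approached as far as the arm can. A call with a number of a shift or a turn outside -1 to 1 is refused whole. A call with a gripper value outside its range is refused whole. The fingers move at their own pace and stop on an object; "grip_force" is the grip in N (left out, the last holds). Time passes only in rows, so rows that repeat a pose let the fingers close. It gives the time, the measured TCP pose, the force, the opening and the grip force at its end, in the units of the state.
- sense(): the state, without advancing time (a new reading comes with each control period).
- capture(name): name is "scene" or "top" or "wrist"; returns a dict with "img" (400x640x3 uint8, red, green, blue), "intrinsics" (3x3 intrinsics, pixels), "dist_coeffs" ([k1, k2, p1, p2, k3] as OpenCV has them; the pictures are not rectified), "R" (3x3) and "t" (3): a world point X has camera coordinates R X + t. Camera axes: x right, y down, z forward; pixel columns grow to the right and rows downward; lengths in mm; the calibration is good to about 2 mm. A picture is of the moment at which its call begins. There is no depth.
- finish_job(): hands the job in; it is judged then, once.
Trained networks look in a picture, given as the dict that the camera call returned (one of the last four; its "shot" number tells which), for a name from the list of things; names that differ only in an ending like _2 or _b are one class to them, and where a whole thing is asked for, a point or a joint stands for the part that bears it (a point fixed in the world has none). Each returns a list of dicts, best first, with "confidence" (0 to 1); they miss things now and then, are a little off and sometimes report something else, mostly with a low value. They report only what shows in the picture. A call takes as long as a camera call. They do not tell look-alikes from the thing itself.
- regions_of(label, picture): "region" (400x640 bool, what is visible of it) and "point" ([row, column] in pixels, amid what is visible of it).
- mark_of(label, picture): "point" ([row, column] in pixels: a listed point, or the origin of a listed thing).
The state is a dict: "time_s": time; "joints": joint angles; "dq": joint speeds; "tau": joint torques, N m; "eef_pos": TCP position; "ee_rot": TCP orientation; "force": force on the tool from outside, world axes, zero at the start; "wrist_torque": the same for the moment, N m; "grip_width": opening from 0.0 (shut) to 1.0 (fully open); "grip_force": force on a finger pad.
Only numpy, scipy, OpenCV 4.12 (cv2) and the standard library are available. Lean on these libraries where they do the work, as an engineer would, in place of code of your own. Each camera call takes 0.05 s, during which the arm holds its last target. There are 200 camera calls.

## Task

The white slide tray on top of the stack is stuck to the blue trays nested under it. Peel it off by its orange corner tab: raise that corner first while the opposite corner still rests in the stack, so that the blue trays are not dragged up in their cassette, then lift it free. Hold the tray level and still about 10 cm above the middle of the light panel, squared up with it (long sides parallel, either way round), leave the bottle, the objective and the dish alone, and finish while still holding it there.

Things in the scene. Friction and masses are not known exactly. Their poses are not given: they have to be found in the camera images.
- cassette: Grey plastic holder fixed to the bench, 186 (x) x 146 (y) mm, walls 44 mm high; origin at the centre of its underside. It carries a snug stack of blue trays, 150 x 110 mm, whose top rim is 61 mm above the bench and which has a pocket 9 mm deep.
- stack (a joint): How far (m) the blue trays are dragged straight up: 0 at rest, at most 0.04. They never tip, slide up at a net pull of about 11 N and stay where left. Rubber nubs in their pocket hold the white tray's pan at four points (54 mm in x, 46 mm in y either side of its middle), 4 to 6 N each, until that point is raised 6 mm: lifted level it drags them up, tilted up about the far corner it comes free.
- tray: White top tray with four glass slides, 150 (x) x 110 (y) mm over its flange, 120 g, nested squarely on the blue trays (axes as the cassette's). Origin at the centre of its underside, 52 mm above the bench at the start. The pan, 132 x 92 mm, sits 9 mm deep in their pocket with 3 mm play each side; the flange lies 10 to 14 mm above the origin.
- tray_tab (a point): Middle of the orange upright tab at the tray's (-x, -y) corner, at (-59, -41, 36) mm in the tray's frame. The tab is rigidly part of the tray, 10 mm thick, 24 mm long along the diagonal (0.607 rad from the tray's x axis about z), and stands from the flange top (14 mm above the tray's origin) to 46 mm above it. Pinch it across its thickness from above. Axes as the tray's.
- tray_tab_corner (a point): Underside of the flange at the tab's corner, at (-75, -55, 10) mm in the tray's frame.
- tray_far_corner (a point): Underside of the flange at the corner opposite the tab, at (75, 55, 10) mm in the tray's frame; the corner to pivot about.
- panel: Light panel fixed on the bench: black frame 200 (x) x 160 (y) x 14 mm with a white lit window 164 x 124 mm; its top is 15 mm above the bench. Origin at the centre of its underside.
- oil_bottle: Small amber bottle, 36 mm across, 75 mm tall, standing; leave alone. Origin at the centre of its underside.
- objective: Steel microscope objective, 28 mm across, 50 mm tall, standing; leave alone. Origin at the centre of its underside.
- petri_dish: Closed pale-blue dish, 90 mm across, 17 mm high; leave alone. Origin at the centre of its underside.
Not all that is in view belongs to the job. There is more than one size of the tray; the job needs the middle-sized.

How it is judged (in metres and radians):
On the way, in this order (a step that is already met when the one before it is completed fails the run):
1. the tab's corner is raised at least 12 mm while the opposite corner still rests in the stack (raised less than 6 mm) (z of tray_tab_corner in the frame of cassette above 0.074 m and z of tray_far_corner in the frame of cassette below 0.068 m), for 0.1 s.
2. the whole tray is clear of the stack (z of each of tray_tab_corner, tray_far_corner in the frame of cassette above 0.092 m), for 0.1 s.
At the end, for the whole second after the job is handed in: The fingers hold the tray still and right way up, its middle within 35 mm of the panel's middle, its underside 80 to 160 mm above the bench, tilted less than 8 degrees, long sides within 11 degrees of the panel's, touching neither panel nor cassette; the blue trays are still down (under 5 mm) (horizontal distance between tray and panel below 0.035 m and z of tray in the frame of panel between 0.08 and 0.16 m and angle between tray's own z axis and vertical below 0.14 rad and angle between the x axis of tray and the x axis of panel, either way round below 0.2 rad and linear speed of tray below 0.03 m/s and contact force between the fingers and tray above 1 N and contact force between tray and panel below 0.2 N and contact force between tray and cassette below 0.2 N and value of joint stack below 0.005 m); the arm keeps its last pose, push and grip.
It fails at once if the blue trays are dragged up with the top one (5 mm or more) (value of joint stack above 0.005 m).
It fails at once if the bottle, objective or dish is moved (20 mm) or tipped (distance of any of oil_bottle, objective, petri_dish from where it was at the start of the episode above 0.02 m or angle between any of oil_bottle, objective, petri_dish's own z axis and vertical above 0.4 rad).
It also fails if it takes over 43 s, if anything falls off the work surface, if the arm or the gripper's body presses on something with over 40 N, if the wrist force passes 120 N, or if a joint passes its speed limit or range.

## Working session

There is one attempt and no reset: what is moved stays moved. The work goes in short steps, Python scripts to look and compute and a tool call to move; the robot and the scene stay as the last step left them, time stands still between calls to the robot, and variables do not carry over. Pictures are saved under pics/ and viewed, at most 10 in all, crops included, and the job is handed in when it is done.

Besides the shell and the picture viewer there is one more tool, called after "Emit:" by a JSON object that holds its "fn" and its "kwargs". jog_arm: Moves the arm, as the interface text tells. Shifts and turns lie within -1 to 1; 1 stands for 0.4 m of shift or pi/2 rad of turn. Its arguments: {"type":"object","properties":{"series":{"type":"string"},"grip_force":{"type":"number"}},"required":["series"]}

```bash
mkdir -p pics; cat > h.py <<'E'
import numpy as np, cv2, sys
sys.path.insert(0,'.')
from rig import *
def ray(c,p):
    K=np.array(c["intrinsics"],float);D=np.array(c["dist_coeffs"],float)
    u=cv2.undistortPoints(np.array([[[p[1],p[0]]]],float),K,D)[0,0]
    R=np.array(c["R"]);t=np.array(c["t"])
    return -R.T@t, R.T@np.array([u[0],u[1],1.])
def at_z(c,p,z):
    o,d=ray(c,p); return o+d*(z-o[2])/d[2]
def proj(c,X):
    r=cv2.projectPoints(np.array(X,float).reshape(-1,3),cv2.Rodrigues(np.array(c["R"],float))[0],np.array(c["t"],float),np.array(c["intrinsics"],float),np.array(c["dist_coeffs"],float))[0]
    return r[:,0,::-1]
E
python3 - <<'E'
from h import *
Z=dict(cassette=0,tray=52,tray_tab=88,panel=1,tray_tab_corner=62,tray_far_corner=62,oil_bottle=0,objective=0,petri_dish=0)
ims=[]
for n in("top","scene"):
    c=capture(n);ims.append(c["img"])
    cv2.imwrite(f"pics/{n}0.png",c["img"][:,:,::-1])
    for l,z in Z.items():
        for m in mark_of(l,c)[:4]: print(n,l,np.round(m["point"]),round(m["confidence"],2),np.round(at_z(c,m["point"],z)))
print(sense())
cv2.imwrite("pics/both.png",np.vstack(ims)[:,:,::-1])
E
```

```text
top tray [256. 475.] 0.91 [ 450. -451.   52.]
top tray [236. 389.] 0.7 [ 504. -231.   52.]
top tray [256. 318.] 0.57 [453. -53.  52.]
top tray_tab [257. 407.] 0.78 [ 449. -272.   88.]
top tray_tab [241. 329.] 0.7 [487. -81.  88.]
top tray_tab [249. 517.] 0.67 [ 467. -547.   88.]
top panel [235. 224.] 0.59 [510. 202.   1.]
top tray_tab_corner [252. 519.] 0.84 [ 461. -562.   62.]
top tray_tab_corner [236. 334.] 0.8 [502. -92.  62.]
top tray_tab_corner [264. 416.] 0.66 [ 432. -297.   62.]
top tray_far_corner [211. 367.] 0.86 [ 567. -175.   62.]
top tray_far_corner [279. 306.] 0.79 [395. -22.  62.]
top tray_far_corner [260. 431.] 0.79 [ 441. -337.   62.]
top tray_far_corner [262. 413.] 0.16 [ 436. -290.   62.]
top oil_bottle [135. 295.] 0.45 [784.  14.   0.]
top objective [285. 280.] 0.46 [377.  50.   0.]
top petri_dish [139. 373.] 0.89 [ 772. -198.    0.]
top petri_dish [239. 386.] 0.28 [ 499. -230.    0.]
scene cassette [191. 297.] 0.83 [ 500. -231.    0.]
scene cassette [173. 298.] 0.58 [ 420. -290.    0.]
scene tray [200. 363.] 0.91 [510. -20.  52.]
scene tray [162. 246.] 0.89 [ 519.
[... 824 characters left out ...]
.0, 'joints': array([ 1.03159994e+00,  3.12901607e-01,  1.49770863e+00, -1.11411789e-05,
        1.33098514e+00, -2.23430411e-01]), 'dq': array([-5.09261191e-05,  1.51093358e-04,  9.51189990e-04,  1.77771057e-04,
        5.87744115e-04,  1.52651911e-04]), 'tau': array([ 1.15539886e-03, -4.12161577e+01, -2.59898722e+01, -1.39305293e-04,
        5.40754991e-04, -1.89286146e-05]), 'eef_pos': array([163.06825006, 499.03893335, 250.29009926]), 'ee_rot': array([ 4.51492948e-06,  1.57226575e-01,  9.87562557e-01, -3.27973741e-06]), 'force': array([0.84612997, 0.57608684, 0.47923789]), 'wrist_torque': array([ 0.03672225, -0.014673  , -0.00780096]), 'grip_force': 0.0, 'grip_width': 1.0008348099708564}
```

View pics/top0.png

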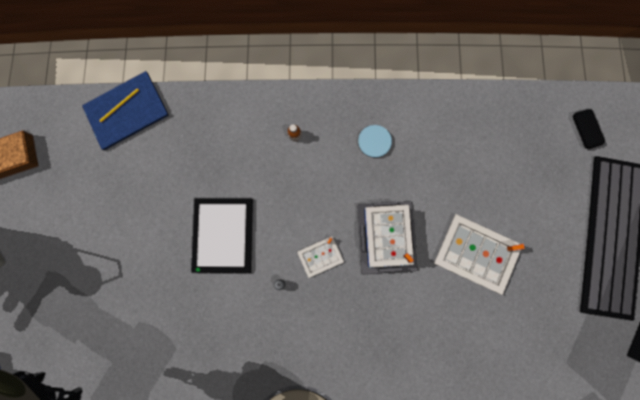

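View pics/scene0.png

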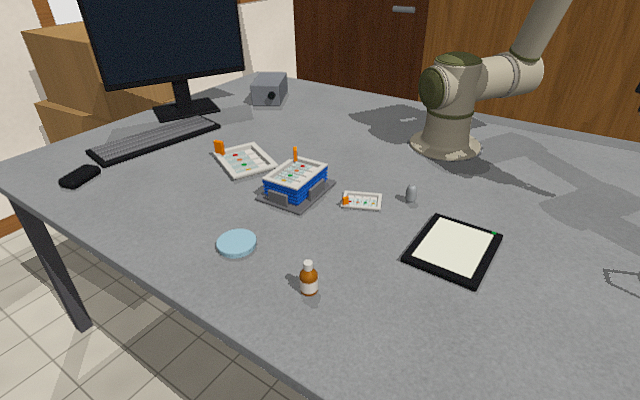

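The view shows three look-alikes in the top picture: a small tray on the bench at (320,257), the tray on the blue stack in the cassette at (389,236), and a large loose tray at (478,254). I choose the cassette one, which is the middle-sized. The panel is at (222,235), the bottle at (294,131), the objective at (280,285) and the dish at (375,141).

```bash
python3 - <<'E'
from h import *
c=capture("top")
for l,z in(("tray",66),("panel",15)):
    for r in regions_of(l,c)[:4]:
        m=r["region"].astype(np.uint8)
        k=cv2.findContours(m,cv2.RETR_EXTERNAL,cv2.CHAIN_APPROX_NONE)[0]
        k=max(k,key=len)[:,0,::-1]
        P=np.array([at_z(c,p,z)[:2] for p in k],np.float32)
        rc=cv2.minAreaRect(P); print(l,round(r["confidence"],2),np.round(r["point"]),rc)
cv2.imwrite("pics/crop.png",cv2.resize(c["img"][190:290,340:460],None,fx=6,fy=6,interpolation=cv2.INTER_CUBIC)[:590,:,::-1])
c=capture("scene")
for X in ((504,-231,52),(449,-272,88)): print(proj(c,X))
E
```

```text
tray 0.78 [254. 317.] ((450.66827392578125, -55.93047332763672), (68.40657043457031, 95.24053955078125), 24.384458541870117)
tray 0.69 [255. 479.] ((456.448486328125, -456.72296142578125), (189.5004119873047, 141.1914825439453), 65.21492004394531)
panel 0.69 [235. 222.] ((508.49810791015625, 203.92181396484375), (201.213623046875, 164.6256866455078), 0.8482829928398132)
[[175.28990404 295.25805848]]
[[151.80474052 295.00362235]]
```

View pics/crop.png

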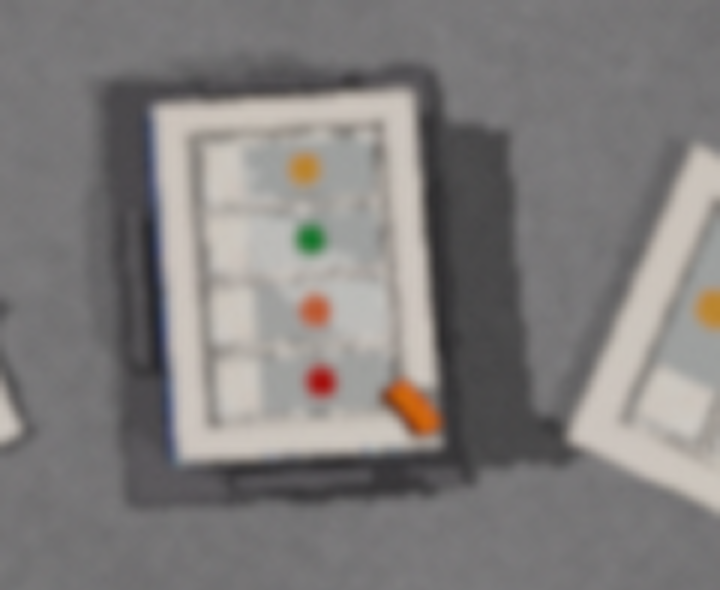

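The crop shows the middle-sized tray nested on the blue stack, with its orange tab at about crop (413,407), and its yaw about +0.07 rad. I'm moving over it now.

Emit:
{"fn": "jog_arm", "kwargs": {"series": "-0.1 -0.13 0 0 0 0.11 1;-0.2 -0.26 0 0 0 0.22 1;-0.3 -0.38 0 0 0 0.33 1;-0.4 -0.5 0 0 0 0.44 1;-0.5 -0.63 0 0 0 0.55 1;-0.6 -0.75 0 0 0 0.64 1;-0.64 -0.806 0 0 0 0.683 1;-0.64 -0.806 0 0 0 0.683 1;-0.64 -0.806 0 0 0 0.683 1", "grip_force": 100}}

```text
time_s: 2.33
eef_pos: [306.1, 113.4, 250.3]
ee_rot: [-0.0, 0.64, 0.769, 0.0]
force: [0.7, 0.5, 0.0]
grip_width: 0.997
grip_force: 0.0
```

Emit:
{"fn": "jog_arm", "kwargs": {"series": "-0.13 0.02 0 0 0 0.1 1;-0.26 0.04 0 0 0 0.2 1;-0.4 0.06 0 0 0 0.3 1;-0.53 0.09 0 0 0 0.4 1;-0.66 0.11 0.03 0 0 0.5 1;-0.79 0.14 0.06 0 0 0.6 1;-0.91 0.16 0.1 0 0 0.66 1;-1 0.18 0.13 0 0 0.683 1;-1 0.18 0.15 0 0 0.683 1;-1 0.18 0.15 0 0 0.683 1;-1 0.18 0.15 0 0 0.683 1"}}

```text
time_s: 3.7
eef_pos: [449.8, -266.1, 190.9]
ee_rot: [0.0, 0.942, 0.334, 0.0]
force: [-0.1, 0.5, -0.3]
grip_width: 0.999
grip_force: 0.0
```

```bash
python3 - <<'E'
from h import *
s=sense();print(s["eef_pos"],s["ee_rot"],s["joints"])
c=capture("wrist");im=c["img"].copy()
for l,z in (("tray",52),("tray_tab",88),("tray_tab_corner",62),("tray_far_corner",62)):
    for m in mark_of(l,c)[:2]: print(l,np.round(m["point"]),round(m["confidence"],2),np.round(at_z(c,m["point"],z),1))
for X in ((450,-273,88),):
    p=proj(c,X)[0];print(p)
hsv=cv2.cvtColor(im,cv2.COLOR_RGB2HSV);m=((hsv[...,0]<14)&(hsv[...,0]>4)&(hsv[...,1]>200)&(hsv[...,2]>150)).astype(np.uint8)
n,l,st,ce=cv2.connectedComponentsWithStats(m);print(st[1:][st[1:,4]>50],ce[1:][st[1:,4]>50])
cv2.imwrite("pics/w1.png",im[:,:,::-1])
E
```

```text
[ 449.83486745 -266.08170057  190.91845079] [2.70158951e-04 9.42420126e-01 3.34431154e-01 1.87482712e-04] [-7.58597895e-01  3.61427773e-01  1.59209616e+00  9.57777408e-05
  1.18741707e+00  1.30159467e-01]
tray [109. 342.] 0.74 [ 505.4 -231.4   52. ]
tray [280. 477.] 0.67 [ 465.4 -426.5   52. ]
tray_tab [213. 337.] 0.79 [ 446.1 -274.1   88. ]
tray_tab_corner [331. 571.] 0.95 [ 485.  -526.7   62. ]
tray_tab_corner [222. 340.] 0.68 [ 434.3 -288.4   62. ]
tray_far_corner [49. 79.] 0.73 [419.9 -60.3  62. ]
tray_far_corner [237. 386.] 0.66 [ 448.  -326.9   62. ]
[208.1298315  338.97251178]
[] []
```

View pics/w1.png

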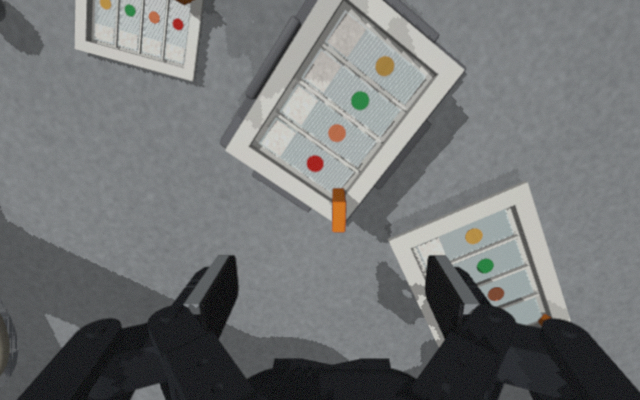

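The wrist picture shows the tray on the stack. The tab spans columns 332–346 and rows 188–233. The flange corners are at about (225,147) and (465,70), and the near corner is behind the tab.

```bash
python3 - <<'E'
from h import *
c=capture("wrist")
L=at_z(c,(147,225),66);Rr=at_z(c,(70,465),66);
d=L-Rr;print(L,Rr,(L+Rr)/2,np.hypot(*d[:2]),np.arctan2(d[1],d[0])-np.arctan2(110,-150))
print("top",at_z(c,(188,339),98),at_z(c,(203,339),98),"bot",at_z(c,(233,339),66))
for C in ((505,-231),):
  for y in (.06,.075,.09):
    Q=[]
    for a,b,z in((-75,-55,14),(-75,55,14),(75,-55,14),(-59-9.9,-41-6.8,46),(-59+9.9,-41+6.8,46)):
      Q.append((C[0]+a*np.cos(y)-b*np.sin(y),C[1]+a*np.sin(y)+b*np.cos(y),52+z))
    print(y,np.round(proj(c,Q)).tolist())
E
```

```text
[ 427.60886855 -179.93761335   66.        ] [ 581.41296336 -282.83292214   66.        ] [ 504.51091596 -231.38526775   66.        ] 185.04903174689332 0.04313092699784393
top [ 464.06740141 -261.91137827   98.        ] [ 455.52388231 -268.91310641   98.        ] bot [ 426.72864889 -293.48307837   66.        ]
0.06 [[225.0, 341.0], [148.0, 225.0], [67.0, 465.0], [231.0, 339.0], [200.0, 340.0]]
0.075 [[225.0, 343.0], [150.0, 226.0], [65.0, 465.0], [231.0, 341.0], [200.0, 342.0]]
0.09 [[225.0, 345.0], [152.0, 227.0], [63.0, 465.0], [231.0, 343.0], [200.0, 343.0]]
```

Emit:
{"fn": "jog_arm", "kwargs": {"series": "-0.0185 0.0137 0.06 0 0 0.013 1;-0.0185 0.0137 0.13 0 0 0.013 1;-0.0185 0.0137 0.19 0 0 0.013 1;-0.0185 0.0137 0.23 0 0 0.013 1;-0.0185 0.0137 0.255 0 0 0.013 1;-0.0185 0.0137 0.255 0 0 0.013 0.5;-0.0185 0.0137 0.255 0 0 0.013 0;-0.0185 0.0137 0.255 0 0 0.013 -0.3;-0.0185 0.0137 0.255 0 0 0.013 -0.5"}}

```text
time_s: 5.12
eef_pos: [447.4, -276.3, 88.7]
ee_rot: [0.0, 0.946, 0.324, 0.0]
force: [0.4, 0.7, 0.1]
grip_width: 0.252
grip_force: 0.0
```

```bash
python3 - <<'E'
from h import *
s=sense();print(s["eef_pos"],s["force"],s["wrist_torque"],s["grip_width"])
c=capture("wrist");cv2.imwrite("pics/w2.png",c["img"][:,:,::-1])
E
```

```text
[ 447.35777007 -276.25585732   88.65355855] [0.38566042 0.68905035 0.06551008] [-0.00806968  0.03811888  0.00176739] 0.2523612390920612
```

View pics/w2.png

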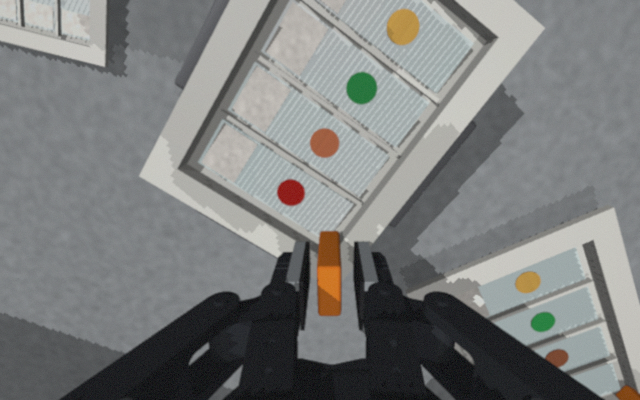

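The tab (columns 318–341) stands between the pads (inner faces 308 and 358), about 1.5 mm left of centre. I'll shift by that much and close.

Emit:
{"fn": "jog_arm", "kwargs": {"series": "0 -0.004 0 0 0 0 -0.5;0 -0.004 0 0 0 0 -0.8;0 -0.004 0 0 0 0 -1;0 -0.004 0 0 0 0 -1;0 -0.004 0 0 0 0 -1;0 -0.004 0 0 0 0 -1", "grip_force": 100}}

```text
time_s: 5.92
eef_pos: [446.1, -275.1, 88.5]
ee_rot: [0.0, 0.946, 0.324, -0.0]
force: [-3.5, -0.3, 5.8]
grip_width: 0.098
grip_force: 97.9
```

Emit:
{"fn": "jog_arm", "kwargs": {"series": "0.0008 0 -0.003 0 -0.0074 0 -1;0.0016 0 -0.007 0 -0.0148 0 -1;0.0025 0 -0.011 0 -0.0222 0 -1;0.0025 0 -0.011 0 -0.0222 0 -1"}}

```text
time_s: 6.42
eef_pos: [447.4, -274.7, 93.5]
ee_rot: [0.006, 0.946, 0.324, -0.016]
force: [-2.7, -3.0, 5.3]
grip_width: 0.098
grip_force: 99.5
```

```bash
python3 - <<'E'
from h import *
s=sense();print(s["eef_pos"],s["ee_rot"],s["force"],s["wrist_torque"],s["grip_width"])
E
```

```text
[ 447.44644772 -274.66316561   93.47827772] [ 0.00649043  0.94582393  0.32419791 -0.01645256] [-2.69327074 -3.03527001  5.30120985] [-0.33164677  0.46875996  0.2327543 ] 0.0975066632960982
```

Emit:
{"fn": "jog_arm", "kwargs": {"series": "0.0013 0 -0.007 0 -0.0111 0 -1;0.0027 0 -0.014 0 -0.0222 0 -1;0.0041 0 -0.021 0 -0.0333 0 -1;0.0056 0 -0.0275 0 -0.0444 0 -1;0.0056 0 -0.0275 0 -0.0444 0 -1"}}

```text
time_s: 7.05
eef_pos: [449.4, -272.9, 104.1]
ee_rot: [0.018, 0.945, 0.324, -0.049]
force: [-1.0, -2.6, 2.0]
grip_width: 0.097
grip_force: 98.9
```

```bash
python3 - <<'E'
from h import *
s=sense();print(s["eef_pos"],s["ee_rot"],s["force"],s["wrist_torque"],s["grip_width"])
c=capture("scene");cv2.imwrite("pics/s3.png",cv2.resize(c["img"][110:230,220:380],None,fx=5,fy=5,interpolation=cv2.INTER_CUBIC)[:,:,::-1])
E
```

```text
[ 449.42681068 -272.94363184  104.08478631] [ 0.01765077  0.94474697  0.32356567 -0.04946582] [-1.03678712 -2.61981668  2.0198112 ] [-0.47840442 -0.19497787 -0.07757707] 0.09733849312548928
```

View pics/s3.png

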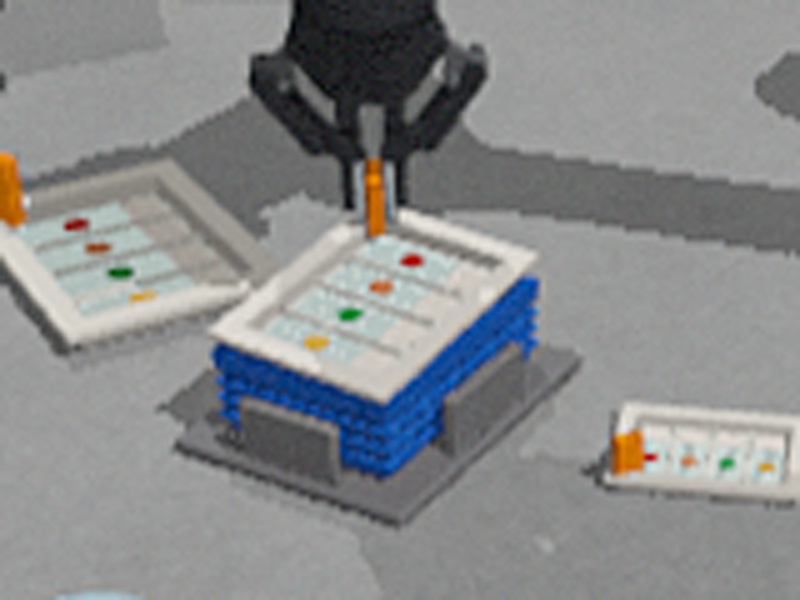

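The crop shows the tab corner raised, the far corner still resting in the stack, and the blue trays down. I'll keep peeling.

Emit:
{"fn": "jog_arm", "kwargs": {"series": "0.0022 0 -0.011 0 -0.0167 0 -1;0.0046 0 -0.021 0 -0.0333 0 -1;0.0069 0 -0.032 0 -0.05 0 -1;0.0092 0 -0.0425 0 -0.0667 0 -1;0.0092 0 -0.0425 0 -0.0667 0 -1"}}

```text
time_s: 7.72
eef_pos: [453.7, -269.2, 120.3]
ee_rot: [0.034, 0.941, 0.323, -0.099]
force: [-0.8, -3.7, 0.5]
grip_width: 0.098
grip_force: 98.7
```

```bash
python3 - <<'E'
from h import *
from scipy.spatial.transform import Rotation as Ro
s=sense();print(s["eef_pos"],s["ee_rot"],s["force"],s["wrist_torque"],s["grip_width"])
print(Ro.from_quat(s["ee_rot"],scalar_first=True).as_matrix().T@[0,0,1])
E
```

```text
[ 453.68423379 -269.16941514  120.34969402] [ 0.03415205  0.94074337  0.32250433 -0.09912868] [-0.76627613 -3.69191428  0.49440596] [-0.37874914 -0.15010679 -0.20191941] 0.09764405158785343
[-2.08537674e-01  3.17776755e-04 -9.78014283e-01]
```

Emit:
{"fn": "jog_arm", "kwargs": {"series": "-0.003 0 -0.012 0 0 0 -1;-0.007 0 -0.033 0 0 0 -1;-0.015 0 -0.07 0 0 0 -1;-0.025 0 -0.115 0 0 0 -1;-0.036 0 -0.17 0 0 0 -1;-0.047 0 -0.22 0 0 0 -1;-0.056 0 -0.265 0 0.04 0 -1;-0.0626 0 -0.2934 0 0.08 0 -1;-0.0626 0 -0.2934 0 0.12 0 -1;-0.0626 0 -0.2934 0 0.134 0 -1;-0.0626 0 -0.2934 0 0.134 0 -1"}}

```text
time_s: 9.1
eef_pos: [453.1, -269.5, 240.4]
ee_rot: [-0.0, 0.946, 0.324, 0.0]
force: [-0.0, -0.7, -1.0]
grip_width: 0.099
grip_force: 98.4
```

```bash
python3 - <<'E'
from h import *
from scipy.spatial.transform import Rotation as Ro
s=sense();print(s["eef_pos"],s["force"],s["wrist_torque"],s["grip_width"])
print(Ro.from_quat(s["ee_rot"],scalar_first=True).as_matrix())
c=capture("scene");cv2.imwrite("pics/s4.png",cv2.resize(c["img"][50:250,180:460],None,fx=2.8,fy=2.8,interpolation=cv2.INTER_CUBIC)[:,:,::-1])
E
```

```text
[ 453.11602018 -269.48351928  240.41146903] [-0.0492836  -0.7235501  -0.98825053] [-0.09309736  0.06498278 -0.00409463] 0.09862643152995347
[[ 7.90350785e-01  6.12654475e-01  3.60701385e-04]
 [ 6.12654392e-01 -7.90350867e-01  3.20717337e-04]
 [ 4.81569564e-04 -3.24939113e-05 -9.99999884e-01]]
```

View pics/s4.png

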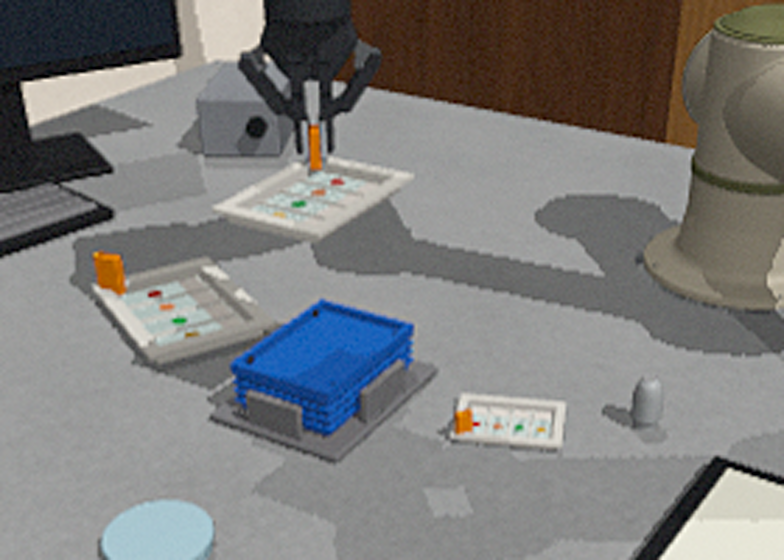

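The tray is free and near level, and the empty blue stack is still down. Next I carry it to the panel.

Emit:
{"fn": "jog_arm", "kwargs": {"series": "0.02 -0.026 0 0 0 0 -1;0.06 -0.078 0 0 0 0 -1;0.12 -0.156 0 0 0 0.005 -1;0.19 -0.247 0 0 0 0.01 -1;0.26 -0.338 0 0 0 0.015 -1;0.33 -0.429 0 0 0 0.02 -1;0.4 -0.52 0 0 0 0.022 -1;0.47 -0.611 0 0 0 0.022 -1;0.54 -0.702 0.01 0 0 0.022 -1;0.6 -0.78 0.04 0 0 0.022 -1;0.64 -0.832 0.08 0 0 0.022 -1;0.657 -0.855 0.13 0 0 0.022 -1;0.657 -0.855 0.175 0 0 0.022 -1;0.657 -0.855 0.21 0 0 0.022 -1;0.657 -0.855 0.225 0 0 0.022 -1;0.657 -0.855 0.225 0 0 0.022 -1;0.657 -0.855 0.225 0 0 0.022 -1;0.657 -0.855 0.225 0 0 0.022 -1"}}

```text
time_s: 11.4
eef_pos: [451.7, 161.9, 150.9]
ee_rot: [-0.0, 0.952, 0.307, 0.001]
force: [-0.8, 0.1, -0.7]
grip_width: 0.104
grip_force: 98.5
```

```bash
python3 - <<'E'
from h import *
s=sense();print(s["eef_pos"],s["ee_rot"],s["force"],s["wrist_torque"],s["grip_width"],s["grip_force"])
ims=[]
for n in("top","scene"):
    c=capture(n)
    for m in mark_of("tray",c)[:4]: print(n,np.round(m["point"]),round(m["confidence"],2),np.round(at_z(c,m["point"],114)))
    ims.append(cv2.resize(c["img"][130:300,160:320] if n=="top" else c["img"][130:300,360:520],None,fx=2.5,fy=2.5,interpolation=cv2.INTER_CUBIC))
    for r in regions_of("tray",c)[:4]:
        if n=="top":
            k=max(cv2.findContours(r["region"].astype(np.uint8),cv2.RETR_EXTERNAL,cv2.CHAIN_APPROX_NONE)[0],key=len)[:,0,::-1]
            print(cv2.minAreaRect(np.array([at_z(c,p,126)[:2] for p in k],np.float32)))
cv2.imwrite("pics/e.png",np.hstack(ims)[:,:,::-1])
E
```

```text
[451.68063929 161.93709472 150.870114  ] [-8.70742755e-05  9.51561792e-01  3.07456145e-01  9.31420263e-04] [-0.77304009  0.09124958 -0.67173539] [-0.03878816  0.08067146 -0.01831157] 0.10397418419255458 98.46270203590393
top [258. 320.] 0.97 [446. -60. 114.]
top [231. 212.] 0.91 [510. 207. 114.]
top [256. 475.] 0.71 [ 448. -434.  114.]
((544.7091064453125, 206.11912536621094), (114.28174591064453, 80.64482116699219), 89.95074462890625)
((453.18658447265625, -440.2042236328125), (188.1349639892578, 133.8018035888672), 64.97581481933594)
((449.2864074707031, -57.86479187011719), (66.73152160644531, 90.60027313232422), 24.219209671020508)
scene [209. 462.] 0.9 [513. 210. 114.]
scene [201. 363.] 0.81 [599.  27. 114.]
scene [164. 245.] 0.69 [ 614. -302.  114.]
```

View pics/e.png

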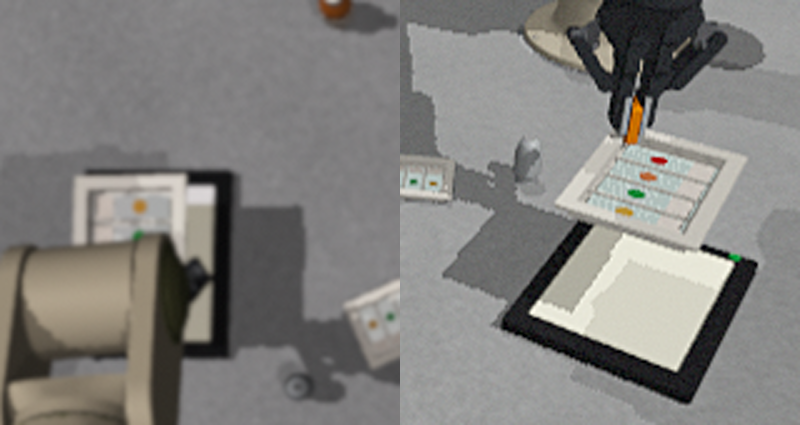

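The views show the tray over the panel, squared up with it. In the scene crop the flange corners are at (555,205), (690,248) and (746,155). I'll check the tilt against a level model.

```bash
python3 - <<'E'
from h import *
c=capture("scene");y=.02
for tilt in(0,4,-4):
  Q=[]
  for a,b in((75,-55),(75,55),(-75,55)):
    h=14+np.sin(np.radians(tilt))*((a+59)*.82+(b+41)*.57)
    Q.append((451.7+(a+59)*np.cos(y)-(b+41)*np.sin(y),161.9+(a+59)*np.sin(y)+(b+41)*np.cos(y),114.5+h))
  print(tilt,np.round(proj(c,Q)).tolist())
print("seen [212,422],[229,476],[192,498]",sense()["dq"].max())
E
```

```text
0 [[211.0, 421.0], [229.0, 479.0], [192.0, 499.0]]
4 [[208.0, 422.0], [224.0, 480.0], [191.0, 499.0]]
-4 [[214.0, 421.0], [234.0, 477.0], [193.0, 498.0]]
seen [212,422],[229,476],[192,498] 0.0003796576313411246
```

The tray is level to within about 1° and sits at the right place, so I'm handing in.

```bash
python3 -c "
from h import *
print(finish_job())"
```

```text
the job is handed in; nothing more can be done
None
```

I peeled the middle-sized tray off by its tab corner with the blue trays left down in the camera views. I handed the job in with the tray held level and still about 10 cm above the middle of the panel; no verdict came back.

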